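# Sort the small scooter parts into their trays

## Robot

A 6-joint arm with a two-finger parallel gripper is mounted at the origin on the work surface. World frame = base frame: x ahead of the robot, y to its left, z up, the work surface at z = 0. Lengths are in mm, angles in rad, forces in N, time in s.
With the tool pointing down it reaches from about 350 to 725 mm from the base axis. Payload 6 kg.
Tool frame: the origin (TCP) lies on the centre line of the jaws, within the pads' length; the fingertips stand 22 mm ahead of it and the grasp point (between the pads) lies 3 mm ahead of it (arm.finger_overhang is the distance from the TCP to the fingertips, in mm); z points along the fingers, y is the line along which they close (so a half turn about z gives the same grasp; the last joint's range is limited). The gripper opens to 85 mm and grips with 20 to 120 N. Pads are 22 mm wide; open, the fingers measure 114 mm over their backs; the gripper's body (76 mm by 85 mm) begins 54 mm behind the grasp point. The pads swing forward as they close: fully open they stand 13 mm farther back than shut.
Start: joints at [-0.859, 0.04, 0.085, 0, -1.615, -0.334], TCP at [221.334, -557.662, 253.261] pointing down, gripper open.
Joint ranges: [-2.56, 2.56], [-1.29, 2.01], [-1.08, 1.49], [-3.29, 1.98], [-2.81, -0.18], [-2.99, 2.99]. Speed limits (rad/s): [2.57, 2.57, 3.01, 3.14, 3.14, 3.14].

## Interface

Orientations are given as a unit quaternion [w, x, y, z].
In Python, from workcell import arm gives the robot as it stands.
- The arm moves only by the shell command python3 -m jog 'ROWS' [OPENING] [FORCE]. ROWS is JSON, a list that holds one entry, the list of rows, each a list of 6 numbers: the shift along the world's x, y, z each as a share of 0.05 m, from -1 to 1, then the turn, a rotation vector about the world's x, y, z each as a share of 120 degrees, from -1 to 1. In form: [[[x, y, z, wx, wy, wz], ...]]. A call has exactly 5 rows; each row shifts and turns the commanded pose from where the row before left it; what a row does not reach is not made up. A row lasts 1/10 s, in which the tool goes at most 50 mm and 8.59 degrees, less where a joint would pass 70% of its speed; a pose out of reach is approached as far as the arm can. A call with a number of a shift or a turn outside -1 to 1 is refused whole. A call with a gripper value outside its range is refused whole. OPENING is the finger opening in mm, from 0 to 85.4, set as the call begins (- or left out, the last holds). The fingers move at their own pace and stop on an object; FORCE is the grip in N (left out, the last holds). Time passes only in rows, so rows that do not move let the fingers close, or fill a call up. It gives the time, the measured TCP pose, the force, the opening and the grip force at its end, in the units of the state.
- arm.state(): the state, without advancing time (a new reading comes with each control period).
- arm.grab_frame(name): name is "scene" or "top" or "wrist"; returns a dict with "pixels" (420x560x3 uint8, red, green, blue), "range_z" (420x560 float32, mm along the optical axis (not along the pixel's ray), 0 where there is no reading), "mtx" (3x3 intrinsics, pixels), "k1" (the pictures are not rectified: a ray, as slopes to the right and down, at radius r is drawn at 1 + k1 r^2 times it, then the intrinsics apply), "rvec" (rotation vector, rad) and "tvec" (3), from world to camera coordinates, as OpenCV has them. Camera axes: x right, y down, z forward; pixel columns grow to the right and rows downward; lengths in mm; the calibration is good to about 2 mm. A picture is of the moment at which its call begins.
- arm.finish_job(): hands the job in; it is judged then, once.
The state is a dict: "clock": time; "joint_positions": joint angles; "joint_velocities": joint speeds; "joint_torque": joint torques, N m; "ee_pos": TCP position; "orientation": TCP orientation; "contact_force": force on the tool from outside, world axes, zero at the start; "ft_torque": the same for the moment, N m; "width": finger opening in mm; "grasp_force": force on a finger pad.
Only numpy, scipy, OpenCV 4.12 (cv2) and the standard library are available. Lean on these libraries where they do the work, as an engineer would, in place of code of your own. Each camera call takes 0.05 s, during which the arm holds its last target. There are 200 camera calls.

## Task

Sort the five small teardown parts into their trays: both brass drain plugs into the round pan, both plain steel sleeves into the square tray, and the single loose clutch shoe into the long tray. Set each down flat on the tray's floor the same way up as it stands now, none leaning on or lying over a rim or another part, and leave the complete clutch and the green drive face where they lie.

Things in the scene. Friction and masses are not known exactly. Their poses are not given: they have to be found in the camera images.
- plug_a: Brass drain plug standing on its hexagon head, thread up: hexagon 30 mm across flats and 9 mm high at the bottom, then a flange 38 mm in diameter and 3 mm high, then a threaded stem 22 mm in diameter from 12 mm up to the top at 40 mm. About 0.1 kg. Origin: centre of the underside; z up.
- plug_b: Brass drain plug standing on its hexagon head, thread up: hexagon 30 mm across flats and 9 mm high at the bottom, then a flange 38 mm in diameter and 3 mm high, then a threaded stem 22 mm in diameter from 12 mm up to the top at 40 mm. About 0.1 kg. Origin: centre of the underside; z up. The same as plug_a.
- sleeve_a: Plain bright steel tube (variator sleeve) standing on end: 30 mm outside diameter, 19 mm bore, 42 mm high, about 0.13 kg. Origin: centre of the underside; z up.
- sleeve_b: Plain bright steel tube (variator sleeve) standing on end: 30 mm outside diameter, 19 mm bore, 42 mm high, about 0.13 kg. Origin: centre of the underside; z up. The same as sleeve_a.
- clutch_shoe: Single loose clutch shoe: dark steel crescent block, thin black lining on its convex side, about 60 mm long, 30 mm high, 0.13 kg, lying flat. Its middle 24 mm is straight and 18 mm thick: grip there, across the thickness. Origin: underside, centre of that middle part; x across the thickness to the convex side, y along the length, z up. Ends reach y = +-30 mm and bend back to x = -17 mm.
- round_pan: Round shallow dark steel pan for the drain plugs, fixed to the table: 136 mm across the rim, flat inner floor about 120 mm in diameter, rim 13 mm above the table, floor 3 mm above it. Origin: centre of its underside, on the table; z up.
- square_tray: Square shallow dark steel tray for the sleeves, fixed to the table: 122 mm square outside, 116 mm inside, rim 13 mm above the table, floor 3 mm above it. Origin: centre of its underside; x and y along its sides, z up.
- long_tray: Long shallow dark steel tray for the clutch shoe, fixed to the table: 166 by 86 mm outside, 160 by 80 mm inside, rim 13 mm above the table, floor 3 mm above it. Origin: centre of its underside; x along its length, y across, z up.
- clutch_assembly: Complete tarnished clutch: a dark round plate 110 mm in diameter carrying three shoes and a hub, 34 mm high, 0.8 kg, loose, lying flat between the trays. To be left where it lies. Origin: centre of its underside; z up.
- drive_face: Green-anodised finned disc (drive face), 110 mm in diameter, 16 mm high at its hub, 0.6 kg, loose, lying flat between the trays. To be left where it lies. Origin: centre of its underside; z up.
Not all that is in view belongs to the job. Leave any orange look-alike of the plug_b alone.

How it is judged:
By the outcome, as a careful person would: the job done as asked, in the order asked, and still so for the second after the job is handed in, with the robot touching nothing.
It also fails if it takes over 109 s, if anything falls off the work surface, if the arm or the gripper's body presses on something with over 40 N, if the wrist force passes 120 N, or if a joint passes its speed limit or range.

## Working session

There is one attempt and no reset: what is moved stays moved. The work goes in short steps, Python scripts to look and compute and a shell command to move; the robot and the scene stay as the last step left them, time stands still between calls to the robot, and variables do not carry over. Pictures are saved under pics/ and viewed, at most 14 in all, crops included, and the job is handed in when it is done.

```bash
mkdir -p pics; ls
cat > h.py <<'E'
import numpy as np, cv2
from workcell import arm
def grab(n, tag):
    f=arm.grab_frame(n); np.savez(f'{tag}.npz',**f); cv2.imwrite(f'pics/{tag}.png',f['pixels'][:,:,::-1]); return f
def load(tag): return dict(np.load(f'{tag}.npz'))
def rays(f,uv):
    K=np.asarray(f['mtx']); p=(np.asarray(uv,float).reshape(-1,2)-K[:2,2])/[K[0,0],K[1,1]]
    k=float(f['k1']); q=p.copy()
    for _ in range(30): q=p/(1+k*(q**2).sum(1,keepdims=True))
    R=cv2.Rodrigues(np.asarray(f['rvec'],float))[0]; t=np.asarray(f['tvec'],float).ravel()
    return -R.T@t, np.c_[q,np.ones(len(q))]@R
def onplane(f,uv,z):
    c,d=rays(f,uv); return c+d*((z-c[2])/d[:,2])[:,None]
def cloud(f):
    h,w=f['range_z'].shape; u,v=np.meshgrid(np.arange(w),np.arange(h))
    c,d=rays(f,np.c_[u.ravel(),v.ravel()]); return (c+d*f['range_z'].reshape(-1,1)).reshape(h,w,3)
E
python3 - <<'E'
from h import *
for n in('top','scene'):
    f=grab(n,n+'0'); print(n,f['mtx'],f['k1'],f['rvec'],f['tvec'],rays(f,[[280,210]])[0])
print(arm.state())
E
```

```text
pics
top [[384.53299934   0.         277.34095949]
 [  0.         384.53299934 211.19846279]
 [  0.           0.           1.        ]] -0.031015205198913036 [ 2.1658872  -2.14938532  0.07940528] [  5.84831149 510.39292711 796.40222085] [428.49724149 -12.13939782 843.22855099]
scene [[537.96727572   0.         275.20133271]
 [  0.         537.96727572 208.00311914]
 [  0.           0.           1.        ]] 0.008112085805309931 [ 1.85657708  1.64019048 -0.64354708] [ -57.34134209 -337.30227498 1504.06626574] [1281.89799803 -125.69080774  848.65512987]
{'clock': 0.1, 'joint_positions': array([-8.59303943e-01,  4.07340522e-02,  8.39298742e-02, -3.97383970e-04,
       -1.61548409e+00, -3.33728444e-01]), 'joint_velocities': array([-0.00143824, -0.0015017 ,  0.00267868,  0.00057586,  0.00041699,
       -0.00149395]), 'joint_torque': array([-5.24542949e-03, -3.69346547e+01,  3.48280621e+01,  6.95165277e+00,
       -4.59219591e-03, -4.58262377e-06]), 'ee_pos': array([ 221.2991743 , -557.42733775,  252.40142016]), 'orientation': array([-2.00343526e-04, -1.87769384e-01,  9.82212840e-01,  7.45479933e-04]), 'contact_force': array([ 0.20354105, -0.6123547 ,  0.42742842]), 'ft_torque': array([ 0.02451824, -0.01220119,  0.04950852]), 'grasp_force': 0.0, 'width': 85.69878994926069}
```

View pics/top0.png

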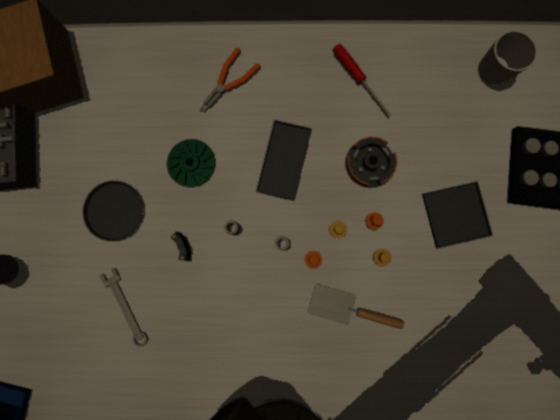

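View pics/scene0.png

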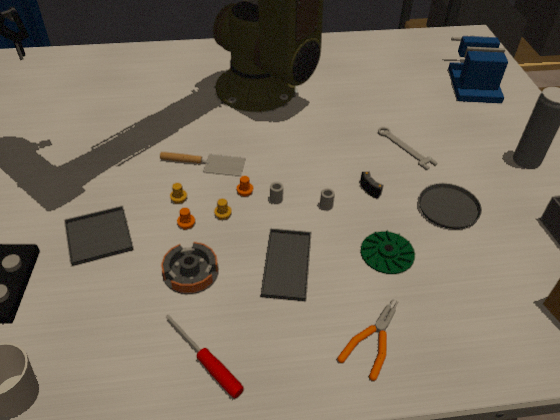

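The top view shows:
- Brass-yellow plugs at (338,229) and (382,257), with redder-orange look-alikes at (374,220) and (313,260).
- Sleeves at (234,228) and (284,243), and the shoe at (182,246).
- The round pan at (114,211), the square tray at (457,215) and the long tray at (284,160).

The scene view agrees: brass at (178,192) and (223,209), orange at (245,186) and (186,217). Next I'll measure these and confirm the colours in an enlarged crop.

Run:
```python
from h import *
f=load('top0'); P=cloud(f); im=f['pixels']
print('table z',np.median(P[300:400,150:250,2]))
for n,(u,v),h in [('brass1',(338,229),40),('brass2',(382,257),40),('or1',(374,220),40),('or2',(313,260),40),('sl1',(234,228),42),('sl2',(284,243),42),('shoe',(182,246),30)]:
    w=22; Q=P[v-w:v+w,u-w:u+w].reshape(-1,3); C=im[v-w:v+w,u-w:u+w].reshape(-1,3)
    t=Q[:,2]>h-12; s=Q[t]
    mm=(s[:,:2].min(0)+s[:,:2].max(0))/2
    hsv=cv2.cvtColor(C[t][None],cv2.COLOR_RGB2HSV)[0]
    print(n,'z',np.percentile(s[:,2],[5,50,95]).round(1),'c',s[:,:2].mean(0).round(1),mm.round(1),'ext',np.ptp(s[:,:2],axis=0).round(0),'n',t.sum(),'hsv',np.median(hsv,0))
    if n=='shoe':
        r=cv2.minAreaRect(s[:,:2].astype(np.float32)); print(r); print(s[:, :2].round(0).tolist()[::6])
for n,(u,v) in [('round',(114,211)),('square',(457,215)),('long',(284,160))]:
    g=cv2.cvtColor(im,cv2.COLOR_RGB2GRAY)
    m=((g<70)*255).astype(np.uint8) 
    _,lab=cv2.connectedComponents(m); 
    k=(lab==lab[v,u]).astype(np.uint8)
    c=max(cv2.findContours(k,0,2)[0],key=cv2.contourArea)[:,0]
    X=onplane(f,c,10)[:,:2].astype(np.float32)
    print(n,g[v,u],cv2.minAreaRect(X),cv2.minEnclosingCircle(X),'floor z',np.median(P[v-8:v+8,u-8:u+8,2]))
def crop(tag,x0,y0,x1,y1,s,o):
    i=load(tag)['pixels'][y0:y1,x0:x1,::-1]; i=cv2.convertScaleAbs(i,alpha=1.7); cv2.imwrite(o,cv2.resize(i,None,fx=s,fy=s,interpolation=2))
crop('scene0',150,140,400,270,3,'pics/c1.png')
```

```text
table z 1.4257109600509352
brass1 z [ 33.7  41.3 843.2] c [ 469.1 -109.5] [455.7 -71. ] ext [ 54. 118.] n 105 hsv [ 19. 198. 101.]
brass2 z [ 33.8  41.2 843.2] c [ 415.5 -193.7] [ 415.6 -118.1] ext [ 26. 212.] n 103 hsv [ 17. 201. 101.]
or1 z [ 34.8  41.  843.2] c [ 486.9 -184.6] [ 465.4 -110.8] ext [ 74. 197.] n 106 hsv [ 11.5 239.  101. ]
or2 z [ 37.6  41.4 843.2] c [409.8 -62.7] [413.  -45.2] ext [31. 66.] n 103 hsv [ 12. 235.  99.]
sl1 z [ 35.1  42.7 843.2] c [469.6  94.5] [458.   54.5] ext [ 59. 133.] n 122 hsv [20.  67.  68.5]
sl2 z [41.2 42.9 46.5] c [441.2  -0.7] [4.414e+02 1.000e-01] ext [27. 27.] n 99 hsv [20. 67. 73.]
shoe z [22.7 31.2 34.4] c [433.5 207.3] [434.4 112.9] ext [ 60. 250.] n 303 hsv [21. 66. 33.]
((418.6764221191406, 116.19720458984375), (250.89669799804688, 57.60017395019531), 81.44622039794922)
[[428.0, -12.0], [462.0, 223.0], [460.0, 223.0], [457.0, 226.0], [458.0, 218.0], [455.0, 227.0], [456.0, 216.0], [453.0, 229.0], [453.0, 216.0], [451.0, 229.0], [451.0, 217.0], [449.0, 232.0], [449.0, 219.0], [447.0, 229.0], [447.0, 217.0], [445.0, 227.0], [445.0, 21
[... 439 characters left out ...]
411.0, 213.0], [411.0, 200.0], [409.0, 208.0], [407.0, 215.0], [407.0, 201.0], [405.0, 211.0], [405.0, 201.0]]
round 28 ((511.3167419433594, 374.0252380371094), (141.1256103515625, 135.60462951660156), 65.12333679199219) ((510.576904296875, 374.44085693359375), 71.35662078857422) floor z 4.210040909154998
square 25 ((507.3477478027344, -378.5115966796875), (124.81013488769531, 129.11221313476562), 13.174564361572266) ((507.81915283203125, -378.47021484375), 87.06595611572266) floor z 4.307534620351021
long 30 ((626.43896484375, -3.597137451171875), (89.66719818115234, 170.40362548828125), 76.72002410888672) ((626.3518676757812, -3.75936222076416), 93.37348175048828) floor z 4.203354671249542
```

View pics/c1.png

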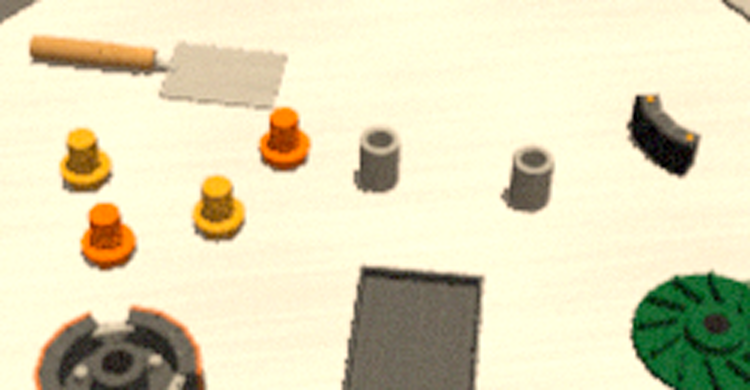

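The crop shows the two yellow-brass plugs (crop (82,158) and (217,208)) clearly apart from the orange-red look-alikes ((285,140) and (107,235)). Hue is about 18 for brass and 12 for orange, so I take the brass pair. Next, refined poses from both views.

Run:
```python
from h import *
T=load('top0'); S=load('scene0')
obj=[('brass1',(338,229),(223,209),40),('brass2',(382,257),(178,192),40),('or1',(374,220),(186,217),40),('or2',(313,260),(245,186),40),('sl1',(234,228),(327,199),42),('sl2',(284,243),(276,192),42),('shoe',(182,246),(372,184),30)]
for n,a,b,h in obj:
    for f,(u,v),w in ((T,a,22),(S,b,24)):
        P=cloud(f); Q=P[v-w:v+w,u-w:u+w].reshape(-1,3)
        off=np.median(Q[(Q[:,2]>-10)&(Q[:,2]<8),2])
        t=(Q[:,2]>off+h-5)&(Q[:,2]<off+h+6)&(f['range_z'][v-w:v+w,u-w:u+w].ravel()>0); s=Q[t]
        c,r=cv2.minEnclosingCircle(s[:,:2].astype(np.float32))
        print(n,'tbl %.1f'%off,'top %.1f'%np.median(s[:,2]),s[:,:2].mean(0).round(1),'circ',np.round(c,1),round(r,1),t.sum())
        if n=='shoe': print(cv2.minAreaRect(s[:,:2].astype(np.float32)))
for f,pts in ((T,((114,211),(457,215),(284,160))),(S,((449,205),(98,235),(287,264)))):
    g=cv2.cvtColor(f['pixels'],cv2.COLOR_RGB2GRAY)
    P=cloud(f)
    for (u,v),n in zip(pts,('round','sq','long')):
        k=np.zeros((422,562),np.uint8); g2=cv2.medianBlur(g,3)
        cv2.floodFill(g2,k,(u,v),255,8,8,8|cv2.FLOODFILL_FIXED_RANGE|cv2.FLOODFILL_MASK_ONLY|(1<<8))
        c=max(cv2.findContours(k[1:-1,1:-1],0,2)[0],key=cv2.contourArea)[:,0]
        X=onplane(f,c,3)[:,:2].astype(np.float32); print(n,g[v,u],np.round(np.hstack([np.r_[t] for t in cv2.minAreaRect(X)]),1),cv2.minEnclosingCircle(X))
```

```text
brass1 tbl 1.2 top 41.3 [ 473.5 -120.5] circ [ 473.5 -120.5] 10.7 87
brass1 tbl -1.9 top 37.5 [ 478.9 -119.1] circ [ 479.1 -118.1] 12.5 74
brass2 tbl 1.2 top 41.2 [ 414.2 -214. ] circ [ 413.7 -214.9] 11.0 82
brass2 tbl -1.1 top 38.2 [ 457.1 -205.1] circ [ 455.2 -204.9] 51.3 138
or1 tbl 1.1 top 41.0 [ 491.9 -199.3] circ [ 491.6 -199.9] 11.1 89
or1 tbl -1.8 top 37.9 [ 496.8 -197.6] circ [ 495.9 -199.8] 12.2 73
or2 tbl 1.2 top 41.2 [408.1 -67. ] circ [408.2 -67. ] 10.9 91
or2 tbl -1.5 top 37.4 [441.3 -87.4] circ [445.2 -91.5] 54.7 116
sl1 tbl 1.3 top 42.7 [474.4 106.6] circ [474.2 106.5] 14.8 95
sl1 tbl -1.6 top 39.3 [480.2 107.9] circ [479.4 110.1] 17.1 95
sl2 tbl 1.3 top 42.9 [ 4.417e+02 -3.000e-01] circ [ 4.418e+02 -4.000e-01] 14.7 94
sl2 tbl -1.9 top 38.8 [446.7   1. ] circ [444.4   1.1] 17.2 89
shoe tbl 1.4 top 31.3 [433.5 214.9] circ [434.3 212.7] 32.1 264
((432.94720458984375, 215.71978759765625), (64.27896118164062, 24.575908660888672), 23.48341178894043)
shoe tbl -0.5 top 29.6 [439.  216.4] circ [437. 215.] 33.2 201
((435.86688232421875, 217.81468200683594), (66.33182525634766, 28.87613296508789), 22.630163192749023)
round 28 [511.2 373.6 130.2 127.7   0.6] ((509.637939453125, 375.9627685546875), 68.02847290039062)
sq 25 [ 508.2 -381.2  120.3  124.8   13.2] ((508.4469299316406, -381.5064697265625), 84.71219635009766)
long 30 [627.8  -3.4  85.4 167.1  76.9] ((628.3435668945312, -2.143751382827759), 90.68267059326172)
round 62 [513.7 372.5 128.3 120.5  89.4] ((515.2731323242188, 372.5538635253906), 66.67453002929688)
sq 58 [ 504.8 -378.6  116.6  121.8   15.1] ((502.1915588378906, -377.86328125), 80.14311981201172)
long 63 [630.7  -3.4  85.5 160.7  76.6] ((631.9342041015625, 0.2871628999710083), 88.22894287109375)
```

```bash
python3 -m jog '[[[0.19,0.35,-0.04,0,0,0],[0.39,0.67,-0.13,0,0,0],[0.39,0.67,-0.13,0,0,0],[0.39,0.67,-0.13,0,0,0],[0.39,0.67,-0.13,0,0,0]]]' 45 40
python3 -m jog '[[[0.39,0.67,-0.13,0,0,0],[0.39,0.67,-0.13,0,0,0],[0.39,0.67,-0.13,0,0,0],[0.39,0.67,-0.13,0,0,0],[0.39,0.67,-0.13,0,0,0]]]'
python3 -m jog '[[[0.39,0.67,-0.13,0,0,0],[0.39,0.67,-0.13,0,0,0],[0.39,0.67,-0.13,0,0,0],[0.19,0.35,-0.04,0,0,0],[0,0,0,0,0,0]]]'
python3 - <<'E'
from h import *
f=grab('wrist','w1'); s=arm.state(); print(s['ee_pos'],s['orientation'],arm.finger_overhang)
P=cloud(f); r=f['range_z']; im=f['pixels']
hsv=cv2.cvtColor(im,cv2.COLOR_RGB2HSV)
m=(P[...,2]>32)&(P[...,2]<48)&(r>0)
n,lab,st,ce=cv2.connectedComponentsWithStats(m.astype(np.uint8))
for i in range(1,n):
    if st[i,4]>60:
        q=P[lab==i]; print(ce[i].round(),st[i,4],np.median(q[:,2]).round(1),q[:,:2].mean(0).round(1),[np.round(x,1) for x in cv2.minEnclosingCircle(q[:,:2].astype(np.float32))],np.median(hsv[lab==i],0))
E
```

```text
clock: 0.6
ee_pos: [309.2, -404.7, 224.5]
orientation: [-0.0, -0.188, 0.982, 0.0]
contact_force: [0.5, -0.6, -0.6]
width: 44.5
grasp_force: 0.0
clock: 1.1
ee_pos: [406.7, -237.1, 192.3]
orientation: [-0.0, -0.188, 0.982, 0.0]
contact_force: [0.6, -0.7, 0.4]
width: 44.8
grasp_force: 0.0
clock: 1.6
ee_pos: [474.7, -118.6, 170.1]
orientation: [-0.001, -0.189, 0.982, 0.0]
contact_force: [-0.9, -1.4, -0.3]
width: 45.1
grasp_force: 0.0
[ 474.33290914 -119.74565022  170.57045768] [-7.72463026e-04 -1.88863826e-01  9.82002971e-01  1.51841465e-04] 22.0
[182.  69.] 979 40.0 [ 415.3 -214. ] [array([ 415.5, -215.1]), np.float64(11.4)] [ 17. 156. 207.]
[388. 144.] 876 39.9 [409.7 -68.9] [array([409.8, -68. ]), np.float64(11.3)] [ 11. 197. 114.]
[168. 184.] 813 39.9 [ 492.1 -199.3] [array([ 493.1, -200. ]), np.float64(11.1)] [ 11. 197. 114.]
[281. 201.] 796 39.9 [ 473.8 -121.4] [array([ 474.5, -121. ]), np.float64(11.2)] [ 17. 151. 102.]
[449. 222.] 1124 41.4 [443.4  -2.6] [array([444.1,  -1.5]), np.float64(15.4)] [18. 34. 77.]
[539. 303.] 994 40.6 [475.9 103.8] [array([476.6, 105.8]), np.float64(15.6)] [18.  37.  76.5]
```

View pics/w1.png

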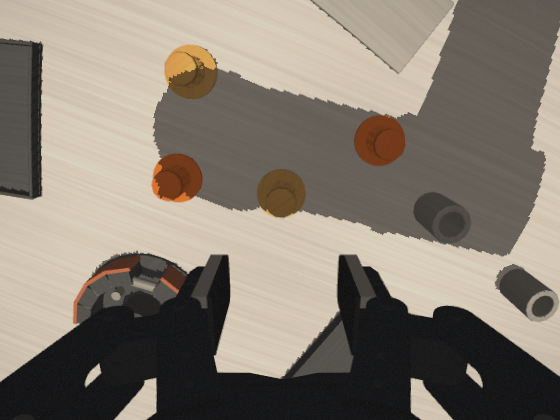

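The wrist view shows brass plugs at (281,201), directly below, and (182,69). The orange ones are at (380,140) and (177,178). Measured heights of 39.9 mm and stem radii of 11 mm match the description. I'll grasp the nearer one.

```bash
python3 -m jog '[[[0,-0.025,-0.7,0,0,0],[0,0,-0.7,0,0,0],[0,0,-0.7,0,0,0],[0,0,-0.4,0,0,0],[0,0,-0.16,0,0,0]]]' 45 60
python3 -m jog '[[[0,0,0,0,0,0],[0,0,0,0,0,0],[0,0,0,0,0,0],[0,0,0,0,0,0],[0,0,0,0,0,0]]]' 10 60
```

```text
clock: 2.15
ee_pos: [472.5, -122.8, 35.9]
orientation: [-0.002, -0.187, 0.982, 0.0]
contact_force: [0.7, -0.2, -0.2]
width: 44.8
grasp_force: 0.0
clock: 2.65
ee_pos: [475.1, -121.9, 39.5]
orientation: [0.001, -0.188, 0.982, -0.0]
contact_force: [-1.0, 0.3, 3.9]
width: 20.1
grasp_force: 58.8
```

```bash
python3 -m jog '[[[0,0,0.3,0,0,0],[0,0,0.6,0,0,0],[0,0,0.6,0,0,0],[0.04,0.35,0,0,0,0],[0.09,0.7,0,0,0,0]]]'
python3 -m jog '[[[0.09,0.72,0,0,0,0],[0.09,0.72,0,0,0,0],[0.09,0.72,0,0,0,0],[0.09,0.72,0,0,0,0],[0.09,0.72,0,0,0,0]]]'
python3 -m jog '[[[0.09,0.72,0,0,0,0],[0.09,0.72,0,0,0,0],[0.09,0.72,0,0,0,0],[0.09,0.72,0,0,0,0],[0.09,0.72,0,0,0,0]]]'
python3 -m jog '[[[0.09,0.72,0,0,0,0],[0.09,0.72,0,0,0,0],[0.05,0.3,0,0,0,0],[0,0.12,0,0,0,0],[0,0,0,0,0,0]]]'
python3 - <<'E'
from h import *
f=grab('wrist','w2'); s=arm.state(); print(s['ee_pos'],s['orientation'],s['width'])
P=cloud(f); im=f['pixels']
u,v=280,180
g=cv2.cvtColor(im,cv2.COLOR_RGB2GRAY)
m=((g<60)&(P[...,2]<20)&(P[...,2]>-5)&(f['range_z']>0)).astype(np.uint8)
n,lab,st,ce=cv2.connectedComponentsWithStats(m)
for i in range(1,n):
    if st[i,4]>1500:
        q=P[lab==i]; print(ce[i].round(),st[i],np.median(q[:,2]).round(1),[np.round(x,1) for x in cv2.minEnclosingCircle(q[:,:2].astype(np.float32))])
E
```

```text
clock: 3.15
ee_pos: [481.2, -69.8, 114.6]
orientation: [0.001, -0.186, 0.982, 0.0]
contact_force: [0.3, 1.3, -2.3]
width: 19.9
grasp_force: 58.8
clock: 3.65
ee_pos: [503.2, 112.2, 113.4]
orientation: [0.0, -0.188, 0.982, 0.0]
contact_force: [0.7, 0.1, -0.7]
width: 20.3
grasp_force: 58.8
clock: 4.15
ee_pos: [525.7, 292.2, 113.2]
orientation: [-0.0, -0.188, 0.982, 0.0]
contact_force: [-0.1, -0.5, -1.0]
width: 20.0
grasp_force: 58.8
clock: 4.65
ee_pos: [537.0, 383.9, 112.8]
orientation: [-0.0, -0.188, 0.982, -0.0]
contact_force: [1.0, -0.6, -1.1]
width: 19.9
grasp_force: 58.8
[537.18584811 383.16900121 113.03413349] [-2.86952497e-04 -1.87790488e-01  9.82209053e-01 -1.60712132e-04] 19.751369227514335
[275. 150.] [  174    59   217   205 28954] 3.4 [array([512.1, 373.4]), np.float64(67.1)]
```

View pics/w2.png

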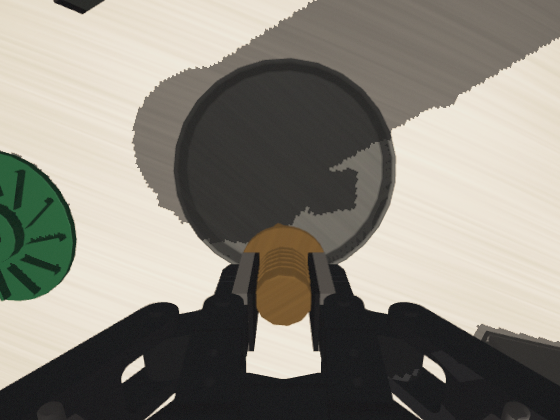

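The plug hangs upright in the jaws at about (285,270). The pan centre is measured at (512,373) with radius 67, which matches the given 136 mm rim. Lowering it now.

```bash
python3 -m jog '[[[0,0,-0.6,0,0,0],[0,0,-0.5,0,0,0],[0,0,-0.2,0,0,0],[0,0,-0.1,0,0,0],[0,0,-0.03,0,0,0]]]'
python3 -m jog '[[[0,0,0,0,0,0],[0,0,-0.02,0,0,0],[0,0,0,0,0,0],[0,0,0,0,0,0],[0,0,0,0,0,0]]]'
```

```text
clock: 5.2
ee_pos: [537.9, 383.4, 42.9]
orientation: [0.001, -0.188, 0.982, 0.0]
contact_force: [0.0, -0.1, -0.9]
width: 19.7
grasp_force: 59.0
clock: 5.7
ee_pos: [538.0, 384.1, 42.5]
orientation: [0.001, -0.188, 0.982, 0.001]
contact_force: [-1.4, -0.1, 5.8]
width: 20.1
grasp_force: 59.6
```

```bash
python3 -m jog '[[[0,0,0,0,0,0],[0,0,0,0,0,0],[0,0,0,0,0,0],[0,0,0,0,0,0],[0,0,0,0,0,0]]]' 38
python3 -m jog '[[[0,0,0.3,0,0,0],[0,0,0.6,0,0,0],[0,0,0.6,0,0,0],[-0.07,-0.35,0.3,0,0,0],[-0.15,-0.72,0.4,0,0,0]]]'
python3 -m jog '[[[-0.15,-0.73,0,0,0,0],[-0.15,-0.73,0,0,0,0],[-0.15,-0.73,0,0,0,0],[-0.15,-0.73,0,0,0,0],[-0.15,-0.73,0,0,0,0]]]' 45
python3 -m jog '[[[-0.15,-0.73,0,0,0,0],[-0.15,-0.73,0,0,0,0],[-0.15,-0.73,0,0,0,0],[-0.15,-0.73,0,0,0,0],[-0.15,-0.73,0,0,0,0]]]'
python3 -m jog '[[[-0.15,-0.73,0,0,0,0],[-0.15,-0.73,0,0,0,0],[-0.15,-0.73,0,0,0,0],[-0.15,-0.73,0,0,0,0],[-0.1,-0.45,0,0,0,0]]]'
python3 -m jog '[[[-0.04,-0.18,0,0,0,0],[0,-0.05,0,0,0,0],[0,0,0,0,0,0],[0,0,0,0,0,0],[0,0,0,0,0,0]]]'
cat > tops.py <<'E'
from h import *
import sys
f=grab(sys.argv[1],sys.argv[2]); s=arm.state(); print(s['ee_pos'].round(1),s['width'])
P=cloud(f); r=f['range_z']; hsv=cv2.cvtColor(f['pixels'],cv2.COLOR_RGB2HSV)
m=(P[...,2]>float(sys.argv[3]))&(P[...,2]<48)&(r>0)
n,lab,st,ce=cv2.connectedComponentsWithStats(m.astype(np.uint8))
for i in range(1,n):
    if st[i,4]>40:
        q=P[lab==i]; print(ce[i].round(),st[i,4],np.median(q[:,2]).round(1),q[:,:2].mean(0).round(1),[np.round(x,1) for x in cv2.minEnclosingCircle(q[:,:2].astype(np.float32))],np.median(hsv[lab==i],0))
E
python3 tops.py wrist w3 32; python3 tops.py top t3 32
```

```text
clock: 6.2
ee_pos: [537.3, 383.5, 40.5]
orientation: [-0.0, -0.188, 0.982, -0.0]
contact_force: [0.5, 1.0, 0.1]
width: 38.1
grasp_force: 0.0
clock: 6.7
ee_pos: [526.1, 330.8, 152.1]
orientation: [0.0, -0.189, 0.982, 0.0]
contact_force: [-0.2, -0.4, 0.3]
width: 37.9
grasp_force: 0.0
clock: 7.2
ee_pos: [488.6, 146.2, 152.3]
orientation: [0.001, -0.188, 0.982, 0.0]
contact_force: [0.4, -1.1, 0.1]
width: 45.1
grasp_force: 0.0
clock: 7.7
ee_pos: [451.0, -36.3, 152.4]
orientation: [0.001, -0.188, 0.982, 0.0]
contact_force: [1.1, 0.7, 0.3]
width: 45.2
grasp_force: 0.0
clock: 8.2
ee_pos: [415.7, -205.6, 152.4]
orientation: [0.001, -0.187, 0.982, -0.0]
contact_force: [-0.3, 0.6, -0.7]
width: 45.1
grasp_force: 0.0
clock: 8.7
ee_pos: [414.7, -214.1, 150.9]
orientation: [0.0, -0.188, 0.982, 0.0]
contact_force: [-0.1, 0.1, -0.6]
width: 45.0
grasp_force: 0.0
[ 414.6 -214.2  150.8] 44.740068225678485
[283. 209.] 919 39.9 [ 413.9 -215.7] [array([ 414.9, -215.2]), np.float64(11.3)] [ 17. 151. 102.]
[476. 275.] 811 39.8 [409.1 -69.9] [array([409.5, -68.1]), np.float64(11.4)] [ 11. 197. 113.]
[262. 313
[... 649 characters left out ...]
0.4, -575. ]), np.float64(17.4)] [20. 68. 83.]
[373. 160.] 217 35.4 [ 620.4 -193.5] [array([ 620.5, -193.6]), np.float64(18.0)] [21. 55. 35.]
[530. 177.] 203 38.2 [ 585.2 -525.5] [array([ 585.6, -526.6]), np.float64(17.5)] [20. 69. 87.]
[549. 179.] 175 37.6 [ 580.3 -565.2] [array([ 579.5, -566.5]), np.float64(16.3)] [20. 68. 86.]
[103. 197.] 109 43.6 [536.8 382.1] [array([537.6, 383.9]), np.float64(11.8)] [ 17. 200. 116.]
[179. 240.] 41 32.5 [446.6 216.8] [array([450.1, 215.7]), np.float64(17.6)] [21. 57. 45.]
[  5. 269.] 130 39.1 [380.7 592.5] [array([380.2, 607.2]), np.float64(30.2)] [20. 51. 14.]
[  7. 410.] 104 39.5 [ 88.7 567.7] [array([ 83.9, 577.1]), np.float64(19.1)] [109. 198.   9.]
```

```bash
python3 -m jog '[[[0,-0.02,-0.7,0,0,0],[0,0,-0.7,0,0,0],[0,0,-0.5,0,0,0],[0,0,-0.25,0,0,0],[0,0,-0.1,0,0,0]]]' 45 60
python3 -m jog '[[[0,0,0,0,0,0],[0,0,0,0,0,0],[0,0,0,0,0,0],[0,0,0,0,0,0],[0,0,0,0,0,0]]]' 10 60
python3 -m jog '[[[0,0,0.3,0,0,0],[0,0,0.6,0,0,0],[0,0,0.6,0,0,0],[0.04,0.35,0,0,0,0],[0.09,0.72,0,0,0,0]]]'
python3 -m jog '[[[0.09,0.73,0,0,0,0],[0.09,0.73,0,0,0,0],[0.09,0.73,0,0,0,0],[0.09,0.73,0,0,0,0],[0.09,0.73,0,0,0,0]]]'
python3 -m jog '[[[0.09,0.73,0,0,0,0],[0.09,0.73,0,0,0,0],[0.09,0.73,0,0,0,0],[0.09,0.73,0,0,0,0],[0.09,0.73,0,0,0,0]]]'
python3 -m jog '[[[0.09,0.72,0,0,0,0],[0.09,0.72,0,0,0,0],[0.09,0.72,0,0,0,0],[0.09,0.72,0,0,0,0],[0.03,0.25,0,0,0,0]]]'
```

```text
clock: 9.3
ee_pos: [413.9, -215.7, 37.3]
orientation: [-0.001, -0.188, 0.982, 0.0]
contact_force: [-0.1, 0.3, 1.5]
width: 45.0
grasp_force: 0.0
clock: 9.8
ee_pos: [415.3, -216.1, 39.8]
orientation: [0.001, -0.188, 0.982, -0.001]
contact_force: [0.2, 1.3, 5.4]
width: 20.0
grasp_force: 59.0
clock: 10.3
ee_pos: [420.9, -162.9, 114.1]
orientation: [0.001, -0.186, 0.983, -0.0]
contact_force: [0.1, -0.5, -1.3]
width: 20.1
grasp_force: 58.9
clock: 10.8
ee_pos: [443.1, 21.6, 113.2]
orientation: [0.0, -0.188, 0.982, 0.0]
contact_force: [2.1, -0.5, -0.3]
width: 20.1
grasp_force: 58.9
clock: 11.3
ee_pos: [465.6, 204.1, 113.0]
orientation: [-0.0, -0.188, 0.982, 0.0]
contact_force: [0.3, -0.7, -1.4]
width: 20.0
grasp_force: 58.9
clock: 11.8
ee_pos: [485.0, 361.5, 112.2]
orientation: [-0.001, -0.189, 0.982, -0.0]
contact_force: [-0.3, -1.1, -1.4]
width: 19.7
grasp_force: 58.9
```

```bash
python3 -m jog '[[[0,0.07,0,0,0,0],[0,0,-0.2,0,0,0],[0,0,-0.5,0,0,0],[0,0,-0.4,0,0,0],[0,0,-0.2,0,0,0]]]'
python3 -m jog '[[[0,0,-0.1,0,0,0],[0,0,-0.03,0,0,0],[0,0,-0.02,0,0,0],[0,0,0,0,0,0],[0,0,0,0,0,0]]]'
python3 -m jog '[[[0,0,0,0,0,0],[0,0,0,0,0,0],[0,0,0,0,0,0],[0,0,0,0,0,0],[0,0,0,0,0,0]]]' 38
python3 -m jog '[[[0,0,0.3,0,0,0],[0,0,0.6,0,0,0],[0,0,0.6,0,0,0],[0,-0.3,0.3,0,0,0],[-0.05,-0.7,0.4,0,0,0]]]'
python3 -m jog '[[[-0.05,-0.7,0,0,0,0],[-0.05,-0.7,0,0,0,0],[-0.05,-0.7,0,0,0,0],[0,-0.7,0,0,0,0],[0,-0.7,0,0,0,0]]]' 50
python3 -m jog '[[[0,-0.45,0,0,0,0],[0,-0.2,0,0,0,0],[0,0,0,0,0,0],[0,0,0,0,0,0],[0,0,0,0,0,0]]]'
python3 tops.py wrist w4 32; python3 tops.py top t4 32 | grep -E '\] 1[0-9][0-9] 4|ee'
```

```text
clock: 12.3
ee_pos: [484.4, 360.4, 45.6]
orientation: [-0.002, -0.187, 0.982, -0.001]
contact_force: [-0.7, -0.6, -0.7]
width: 20.0
grasp_force: 58.9
clock: 12.8
ee_pos: [486.0, 362.3, 42.8]
orientation: [0.001, -0.188, 0.982, 0.0]
contact_force: [-2.3, -3.2, 5.3]
width: 19.8
grasp_force: 59.5
clock: 13.3
ee_pos: [485.3, 362.6, 40.7]
orientation: [-0.0, -0.188, 0.982, 0.0]
contact_force: [-0.5, -0.7, 1.1]
width: 38.0
grasp_force: 0.0
clock: 13.8
ee_pos: [482.7, 313.3, 152.2]
orientation: [0.0, -0.189, 0.982, 0.0]
contact_force: [0.3, 0.0, -0.4]
width: 38.0
grasp_force: 0.0
clock: 14.3
ee_pos: [475.3, 136.3, 152.3]
orientation: [0.001, -0.188, 0.982, 0.0]
contact_force: [1.3, -1.0, -0.2]
width: 50.1
grasp_force: 0.0
clock: 14.8
ee_pos: [475.4, 106.0, 150.9]
orientation: [-0.0, -0.188, 0.982, 0.0]
contact_force: [-0.3, 0.6, 0.3]
width: 50.1
grasp_force: 0.0
[475.3 105.9 150.7] 50.136302309360055
[61. 14.] 1054 39.8 [410.6 -64.7] [array([409.3, -66.9]), np.float64(11.4)] [ 12.  200.5 209. ]
[143. 103.] 1437 41.5 [4.432e+02 3.000e-01] [array([ 4.436e+02, -4.000e-01]), np.float64(15.2)] [18. 36. 85.]
[285. 211.] 1157 41.6 [475.1 106. ] [array([475.8, 106.5]), np.float64(15.1)] [18. 34. 83.]
[511.  53.] 179 40.2 [ 859.9 -501. ] [array([ 849.4, -489.1]), np.float64(34.4)] [17. 79. 44.]
[492.  71.] 145 40.2 [ 818.  -455.1] [array([ 832.3, -470.3]), np.float64(37.7)] [17. 77. 31.]
```

```bash
python3 -m jog '[[[0,0,-0.7,0,0,0],[0,0,-0.7,0,0,0],[0,0,-0.5,0,0,0],[0,0,-0.26,0,0,0],[0,0,-0.1,0,0,0]]]' 50 60
python3 -m jog '[[[0,0,0,0,0,0],[0,0,0,0,0,0],[0,0,0,0,0,0],[0,0,0,0,0,0],[0,0,0,0,0,0]]]' 15 60
python3 -m jog '[[[0,0,0.3,0,0,0],[0,0,0.6,0,0,0],[0,0,0.7,0,0,0],[0.04,-0.35,0,0,0,0],[0.09,-0.72,0,0,0,0]]]'
python3 -m jog '[[[0.09,-0.72,0,0,0,0],[0.09,-0.72,0,0,0,0],[0.09,-0.72,0,0,0,0],[0.09,-0.72,0,0,0,0],[0.09,-0.72,0,0,0,0]]]'
python3 -m jog '[[[0.09,-0.72,0,0,0,0],[0.09,-0.72,0,0,0,0],[0.09,-0.72,0,0,0,0],[0.09,-0.72,0,0,0,0],[0.09,-0.72,0,0,0,0]]]'
python3 -m jog '[[[0.09,-0.72,0,0,0,0],[0.03,-0.4,0,0,0,0],[0,-0.13,0,0,0,0],[0,0,0,0,0,0],[0,0,0,0,0,0]]]'
cat > tray.py <<'E'
from h import *
import sys
f=grab('wrist',sys.argv[1]); s=arm.state(); print(s['ee_pos'],s['orientation'],s['width'])
P=cloud(f); g=cv2.cvtColor(f['pixels'],cv2.COLOR_RGB2GRAY)
m=((P[...,2]<20)&(P[...,2]>6)&(f['range_z']>0)).astype(np.uint8)
q=P[m>0]; d=np.abs(q[:,:2]-s['ee_pos'][:2]).max(1)<150; q=q[d]
print(len(q),np.median(q[:,2]),np.round(np.hstack([np.r_[t] for t in cv2.minAreaRect(q[:,:2].astype(np.float32))]),1))
E
python3 tray.py w5
```

```text
clock: 15.4
ee_pos: [474.9, 105.1, 36.6]
orientation: [-0.001, -0.188, 0.982, -0.0]
contact_force: [0.2, -1.3, -0.6]
width: 50.0
grasp_force: 0.0
clock: 15.9
ee_pos: [476.1, 105.6, 39.2]
orientation: [0.001, -0.188, 0.982, 0.0]
contact_force: [-0.5, 2.0, 5.0]
width: 27.8
grasp_force: 59.7
clock: 16.4
ee_pos: [482.1, 52.5, 118.6]
orientation: [0.001, -0.189, 0.982, 0.001]
contact_force: [1.1, -0.6, -2.2]
width: 27.4
grasp_force: 59.4
clock: 16.9
ee_pos: [503.9, -129.9, 117.3]
orientation: [-0.0, -0.188, 0.982, 0.0]
contact_force: [1.6, 0.4, -1.3]
width: 27.5
grasp_force: 59.4
clock: 17.4
ee_pos: [526.4, -309.9, 117.0]
orientation: [-0.001, -0.188, 0.982, 0.0]
contact_force: [0.5, 1.3, -1.6]
width: 27.8
grasp_force: 59.4
clock: 17.9
ee_pos: [532.7, -370.2, 117.4]
orientation: [-0.0, -0.188, 0.982, 0.0]
contact_force: [0.9, 0.6, -0.8]
width: 27.8
grasp_force: 59.5
[ 532.87069179 -369.95959624  117.67349776] [-5.30291137e-05 -1.88174296e-01  9.82135617e-01  2.46975580e-04] 27.306329489921715
6264 12.665809520742656 [ 525.3 -405.3  154.5  344.8   32.5]
```

View pics/w5.png

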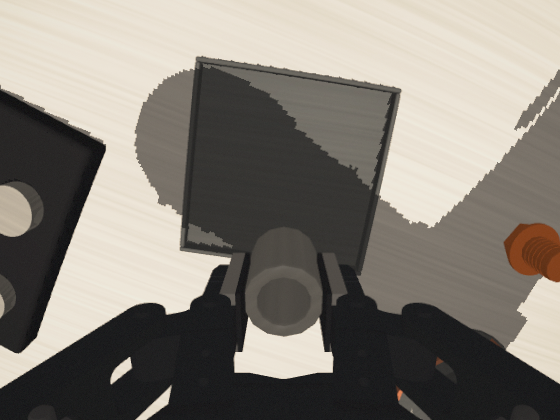

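```bash
python3 - <<'E'
from h import *
f=load('w5'); c=onplane(f,[(199,57),(400,90),(181,249)],13)[:,:2]; print(c.round(1),'centre',((c[1]+c[2])/2).round(1),np.linalg.norm(c[0]-c[1]),np.linalg.norm(c[0]-c[2]))
P=cloud(f); q=P[215:285,505:560].reshape(-1,3); print(np.percentile(q[:,2],[50,90,98]),q[q[:,2]>32].mean(0))
E
python3 - <<'E'
import cv2
i=cv2.imread('pics/w5.png')[190:340,430:560]; cv2.imwrite('pics/c5.png',cv2.resize(i,None,fx=4,fy=4,interpolation=2))
E
python3 tops.py top t5 32 | grep -E '4[01].* 1[12]\.'
```

```text
[[ 463.  -450.7]
 [ 436.8 -334.9]
 [ 580.  -424.4]] centre [ 508.4 -379.7] 118.6875345528245 119.91937298517503
[12.015908   37.73456468 40.6061938 ] [ 494.77960881 -210.12399971   41.40856289]
[314. 260.] 94 40.9 [408.2 -67.1] [array([408.1, -67.4]), np.float64(11.0)] [ 12. 232. 134.]
```

View pics/c5.png

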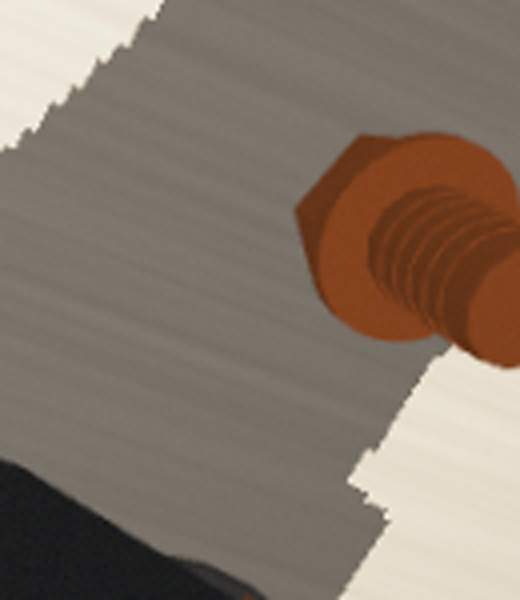

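The orange look-alike at (536,245) still stands upright, its top at 41 mm, untouched. The tray centre measures (508.4,-379.7) with 119–120 mm sides, close to the given 122. Placing the sleeve.

```bash
python3 -m jog '[[[0,0,-0.2,0,0,0],[0,0,-0.5,0,0,0],[0,0,-0.5,0,0,0],[0,0,-0.2,0,0,0],[0,0,-0.1,0,0,0]]]'
python3 -m jog '[[[0,0,-0.03,0,0,0],[0,0,-0.02,0,0,0],[0,0,0,0,0,0],[0,0,0,0,0,0],[0,0,0,0,0,0]]]'
python3 -m jog '[[[0,0,0,0,0,0],[0,0,0,0,0,0],[0,0,0,0,0,0],[0,0,0,0,0,0],[0,0,0,0,0,0]]]' 44
python3 -m jog '[[[0,0,0.3,0,0,0],[0,0,0.6,0,0,0],[0,0,0.6,0,0,0],[-0.1,0.35,0.3,0,0,0],[-0.17,0.7,0.4,0,0,0]]]'
python3 -m jog '[[[-0.17,0.7,0,0,0,0],[-0.17,0.7,0,0,0,0],[-0.17,0.7,0,0,0,0],[-0.17,0.7,0,0,0,0],[-0.17,0.7,0,0,0,0]]]' 50
python3 -m jog '[[[-0.17,0.7,0,0,0,0],[-0.17,0.7,0,0,0,0],[-0.17,0.7,0,0,0,0],[-0.12,0.5,0,0,0,0],[-0.04,0.24,0,0,0,0]]]'
python3 -m jog '[[[0,0,0,0,0,0],[0,0,0,0,0,0],[0,0,0,0,0,0],[0,0,0,0,0,0],[0,0,0,0,0,0]]]'
python3 tops.py wrist w6 32; python3 tops.py top t6 32 | grep -E '4[0-9]\.[0-9] .*\(1[0-9]\.'
```

```text
clock: 18.5
ee_pos: [532.1, -370.2, 42.2]
orientation: [-0.001, -0.188, 0.982, 0.001]
contact_force: [-5.2, 5.9, 11.7]
width: 27.6
grasp_force: 60.9
clock: 19.0
ee_pos: [533.4, -371.1, 42.2]
orientation: [0.001, -0.188, 0.982, -0.001]
contact_force: [-2.7, 3.7, 5.7]
width: 27.4
grasp_force: 60.1
clock: 19.5
ee_pos: [532.9, -371.0, 40.2]
orientation: [-0.0, -0.188, 0.982, 0.0]
contact_force: [-0.3, -1.1, -0.6]
width: 44.2
grasp_force: 0.0
clock: 20.0
ee_pos: [519.1, -319.2, 151.7]
orientation: [0.0, -0.187, 0.982, -0.0]
contact_force: [0.7, 1.4, -1.1]
width: 44.2
grasp_force: 0.0
clock: 20.5
ee_pos: [476.5, -142.3, 151.7]
orientation: [0.001, -0.188, 0.982, -0.0]
contact_force: [0.9, 1.0, 0.7]
width: 49.7
grasp_force: 0.0
clock: 21.0
ee_pos: [443.2, 0.3, 151.8]
orientation: [0.001, -0.189, 0.982, 0.0]
contact_force: [0.3, -0.1, 0.1]
width: 49.9
grasp_force: 0.0
clock: 21.5
ee_pos: [443.4, -2.0, 150.2]
orientation: [-0.0, -0.187, 0.982, -0.0]
contact_force: [0.4, -0.2, 0.1]
width: 50.0
grasp_force: 0.0
[443.4  -1.9 150.1] 50.284409781822674
[207. 124.] 1044 40.0 [409.  -66.6] [array([409.4, -66.8]), np.float64(11.3)] [ 11. 196. 109.]
[  3. 174.] 153 34.6 [ 490.8 -190.6] [array([ 492.1, -193.1]), np.float64(9.4)] [ 11. 199.  92.]
[286. 211.] 1168 41.6 [442.6  -1.2] [array([443.3,  -0.8]), np.float64(14.9)] [18. 34. 77.]
[550. 148.] 190 37.8 [ 648.7 -573.4] [array([ 648.9, -574.5]), np.float64(16.9)] [20. 69. 84.]
[103. 197.] 107 43.6 [536.9 382.2] [array([537.5, 384.1]), np.float64(11.3)] [ 17. 200. 119.]
[458. 201.] 146 44.4 [ 532.4 -368.7] [array([ 532.8, -369.8]), np.float64(14.8)] [20. 67. 66.]
[377. 220.] 96 40.7 [ 491.8 -198.9] [array([ 492.2, -199.7]), np.float64(11.3)] [ 12. 235. 134.]
[112. 222.] 107 43.6 [484.3 359.9] [array([484.5, 361.8]), np.float64(11.6)] [ 17. 200. 121.]
```

```bash
python3 -m jog '[[[0,0.02,-0.7,0,0,0],[0,0,-0.7,0,0,0],[0,0,-0.5,0,0,0],[0,0,-0.26,0,0,0],[0,0,-0.1,0,0,0]]]' 50 60
python3 -m jog '[[[0,0,0,0,0,0],[0,0,0,0,0,0],[0,0,0,0,0,0],[0,0,0,0,0,0],[0,0,0,0,0,0]]]' 15 60
python3 -m jog '[[[0,0,0.3,0,0,0],[0,0,0.6,0,0,0],[0,0,0.7,0,0,0],[0.04,-0.35,0,0,0,0],[0.08,-0.7,0,0,0,0]]]'
python3 -m jog '[[[0.08,-0.7,0,0,0,0],[0.08,-0.7,0,0,0,0],[0.08,-0.7,0,0,0,0],[0.08,-0.7,0,0,0,0],[0.08,-0.7,0,0,0,0]]]'
python3 -m jog '[[[0.08,-0.7,0,0,0,0],[0.08,-0.7,0,0,0,0],[0.08,-0.7,0,0,0,0],[0.05,-0.6,0,0,0,0],[0,-0.35,0,0,0,0]]]'
python3 -m jog '[[[0,-0.17,0,0,0,0],[0,0,0,0,0,0],[0,0,0,0,0,0],[0,0,0,0,0,0],[0,0,0,0,0,0]]]'
```

```text
clock: 22.1
ee_pos: [442.9, -0.8, 36.2]
orientation: [-0.001, -0.188, 0.982, -0.0]
contact_force: [0.4, -0.3, 0.4]
width: 50.0
grasp_force: 0.0
clock: 22.6
ee_pos: [444.2, -0.1, 38.6]
orientation: [0.001, -0.188, 0.982, 0.0]
contact_force: [-1.5, 0.3, 6.5]
width: 27.5
grasp_force: 59.8
clock: 23.1
ee_pos: [449.8, -52.0, 118.3]
orientation: [0.001, -0.189, 0.982, 0.001]
contact_force: [0.8, 0.9, -2.9]
width: 27.8
grasp_force: 59.3
clock: 23.6
ee_pos: [469.0, -229.3, 116.6]
orientation: [-0.0, -0.188, 0.982, 0.0]
contact_force: [0.2, 0.2, -0.7]
width: 27.6
grasp_force: 59.3
clock: 24.1
ee_pos: [483.2, -382.1, 116.0]
orientation: [-0.001, -0.187, 0.982, 0.001]
contact_force: [-0.5, 0.9, -1.3]
width: 27.6
grasp_force: 59.4
clock: 24.6
ee_pos: [484.2, -388.0, 117.7]
orientation: [0.0, -0.188, 0.982, -0.0]
contact_force: [0.3, 0.4, -1.1]
width: 27.3
grasp_force: 59.4
```

```bash
python3 -m jog '[[[0,0,-0.2,0,0,0],[0,0,-0.5,0,0,0],[0,0,-0.5,0,0,0],[0,0,-0.2,0,0,0],[0,0,-0.08,0,0,0]]]'
python3 -m jog '[[[0,0,-0.04,0,0,0],[0,0,-0.03,0,0,0],[0,0,0,0,0,0],[0,0,0,0,0,0],[0,0,0,0,0,0]]]'
python3 -m jog '[[[0,0,0,0,0,0],[0,0,0,0,0,0],[0,0,0,0,0,0],[0,0,0,0,0,0],[0,0,0,0,0,0]]]' 44
python3 -m jog '[[[0,0,0.3,0,0,0],[0,0,0.6,0,0,0],[0,0,0.6,0,0,0],[-0.02,0.35,0.3,0,0,0],[-0.07,0.72,0.4,0,0,0]]]'
python3 -m jog '[[[-0.07,0.73,0,0,0,0],[-0.07,0.73,0,0,0,0],[-0.07,0.73,0,0,0,0],[-0.07,0.73,0,0,0,0],[-0.07,0.73,0,0,0,0]]]' 50
python3 -m jog '[[[-0.07,0.73,0,0,0,0],[-0.07,0.73,0,0,0,0],[-0.07,0.73,0,0,0,0],[-0.07,0.73,0,0,0,0],[-0.07,0.73,0,0,0,0]]]'
python3 -m jog '[[[-0.05,0.72,0,0,0,0],[-0.05,0.72,0,0,0,0],[-0.05,0.72,0,0,0,0],[-0.05,0.72,0,0,0,0],[-0.01,0.5,0,0,0,0]]]'
python3 -m jog '[[[0,0.25,0,0,0,0],[0,0.08,0,0,0,0],[0,0,0,0,0,0],[0,0,0,0,0,0],[0,0,0,0,0,0]]]'
python3 tops.py wrist w7 24; python3 tops.py top t7 32 | grep -E '4[0-9]\.[0-9] .*\(1[0-9]\.'
python3 - <<'E'
from h import *
f=load('w7'); P=cloud(f); s=arm.state()
m=(P[...,2]>25)&(P[...,2]<35)&(f['range_z']>0)&(np.abs(P[...,0]-434)<50)&(np.abs(P[...,1]-215)<50)
q=P[m][:,:2].astype(np.float32); r=cv2.minAreaRect(q); print(m.sum(),r)
a=np.deg2rad(r[2]); L=np.array([np.cos(a),np.sin(a)])
if r[1][0]<r[1][1]: L=np.array([-L[1],L[0]])
N=np.array([-L[1],L[0]]); d=q-np.array(r[0]); l=d@L; n=d@N
for k in range(-35,36,5):
    t=np.abs(l-k)<2
    if t.sum()>5: print(k,t.sum(),np.percentile(n[t],[2,98]).round(1))
t=np.abs(l)<11; lo=[np.percentile(n[np.abs(l-k)<1.5],2) for k in range(-10,11,2)]; hi=[np.percentile(n[np.abs(l-k)<1.5],98) for k in range(-10,11,2)]
print('L deg',np.rad2deg(np.arctan2(L[1],L[0])),'slopes deg',np.rad2deg(np.polyfit(range(-10,11,2),lo,1)[0]),np.rad2deg(np.polyfit(range(-10,11,2),hi,1)[0]))
c=np.array(r[0])+N*(np.mean(lo)+np.mean(hi))/2; print('grip centre',c,'thick',np.mean(hi)-np.mean(lo))
E
```

```text
clock: 25.1
ee_pos: [483.0, -388.4, 41.7]
orientation: [-0.001, -0.188, 0.982, 0.001]
contact_force: [-2.1, 1.3, 2.6]
width: 27.4
grasp_force: 59.8
clock: 25.6
ee_pos: [484.4, -389.3, 41.7]
orientation: [0.001, -0.188, 0.982, -0.001]
contact_force: [-2.8, 3.0, 5.1]
width: 27.6
grasp_force: 60.1
clock: 26.1
ee_pos: [483.8, -388.9, 39.6]
orientation: [-0.0, -0.188, 0.982, 0.0]
contact_force: [-0.6, -0.3, 0.7]
width: 43.7
grasp_force: 0.0
clock: 26.6
ee_pos: [479.0, -336.2, 151.3]
orientation: [0.0, -0.187, 0.982, -0.0]
contact_force: [1.4, 1.3, 0.2]
width: 43.7
grasp_force: 0.0
clock: 27.1
ee_pos: [461.7, -151.7, 151.3]
orientation: [0.001, -0.188, 0.982, -0.0]
contact_force: [0.1, 0.5, 0.4]
width: 49.7
grasp_force: 0.0
clock: 27.6
ee_pos: [444.2, 31.0, 151.4]
orientation: [0.001, -0.188, 0.982, 0.0]
contact_force: [0.4, 0.7, -0.2]
width: 49.9
grasp_force: 0.0
clock: 28.1
ee_pos: [433.6, 200.7, 151.3]
orientation: [0.001, -0.188, 0.982, 0.001]
contact_force: [0.9, -0.5, 0.5]
width: 50.1
grasp_force: 0.0
clock: 28.6
ee_pos: [434.0, 214.2, 150.0]
orientation: [0.0, -0.187, 0.982, 0.0]
co
[... 668 characters left out ...]

[468. 225.] 146 44.5 [ 483.1 -387.6] [array([ 482.9, -387.9]), np.float64(15.3)] [20. 68. 53.]
[314. 260.] 94 41.2 [408.2 -67.1] [array([408.2, -67.4]), np.float64(11.0)] [ 12. 234. 112.]
2454 ((434.79888916015625, 216.11880493164062), (66.89871215820312, 25.338836669921875), 22.261165618896484)
-30 106 [-5.3  7.1]
-25 186 [-7.6 11.8]
-20 183 [-10.1   9.8]
-15 176 [-11.5   7.1]
-10 169 [-12.3   5.1]
-5 151 [-12.4   5.1]
0 153 [-12.5   5. ]
5 153 [-12.6   5. ]
10 147 [-12.   5.]
15 162 [-12.1   7.6]
20 164 [-9.6  9.9]
25 157 [-7.5 11.9]
30 78 [-5.6  6.6]
L deg 22.261165618896484 slopes deg 0.5282430165989042 -0.2902996574644223
grip centre [436.17752576 212.75084118] thick 17.310522008258967
```

View pics/w7.png

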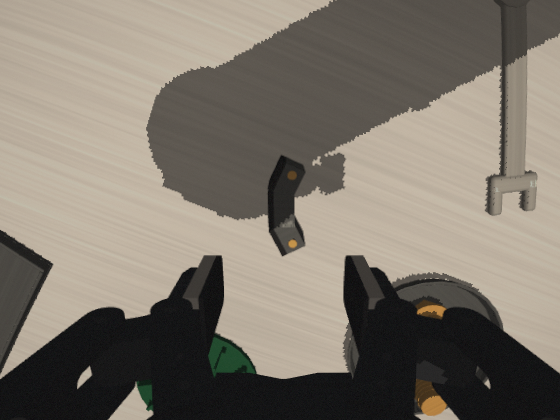

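The wrist view shows the shoe at (284,207), convex side to the left, with its top at 30.1 mm and thickness 17.3 mm in the middle (18 expected). Its axis is at 22°, square to the jaws. Grasping it at (436.2,212.8).

```bash
python3 -m jog '[[[0.044,-0.03,-0.7,0,0,0],[0,0,-0.7,0,0,0],[0,0,-0.55,0,0,0],[0,0,-0.3,0,0,0],[0,0,-0.12,0,0,0]]]' 45 60
python3 -m jog '[[[0,0,0,0,0,0],[0,0,0,0,0,0],[0,0,0,0,0,0],[0,0,0,0,0,0],[0,0,0,0,0,0]]]' 5 60
python3 -m jog '[[[0,0,0.3,0,0,0],[0,0,0.6,0,0,0],[0,0,0.7,0,0,0],[0.2,-0.25,0,0,0,0],[0.4,-0.45,0,0,0,0]]]'
python3 -m jog '[[[0.5,-0.58,0,0,0,-0.059],[0.5,-0.58,0,0,0,-0.059],[0.5,-0.58,0,0,0,-0.059],[0.5,-0.58,0,0,0,-0.059],[0.5,-0.58,0,0,0,-0.059]]]'
python3 -m jog '[[[0.4,-0.45,0,0,0,0],[0.25,-0.25,0,0,0,0],[0.09,-0.08,0,0,0,0],[0,0,0,0,0,0],[0,0,0,0,0,0]]]'
python3 tray.py w8
```

```text
clock: 29.2
ee_pos: [435.3, 212.5, 29.4]
orientation: [-0.001, -0.187, 0.982, -0.001]
contact_force: [0.3, 0.0, 0.4]
width: 45.2
grasp_force: 0.0
clock: 29.7
ee_pos: [436.6, 214.1, 32.6]
orientation: [0.001, -0.188, 0.982, 0.001]
contact_force: [-1.7, 0.2, 4.9]
width: 16.3
grasp_force: 62.5
clock: 30.2
ee_pos: [466.2, 179.6, 112.5]
orientation: [0.001, -0.189, 0.982, 0.001]
contact_force: [0.1, -0.2, -1.8]
width: 16.3
grasp_force: 61.8
clock: 30.7
ee_pos: [591.7, 32.3, 110.7]
orientation: [-0.0, 0.122, 0.992, 0.0]
contact_force: [-0.3, 0.3, -0.9]
width: 16.9
grasp_force: 61.8
clock: 31.2
ee_pos: [627.6, -4.8, 111.0]
orientation: [-0.0, 0.12, 0.993, 0.0]
contact_force: [-0.4, 0.9, -1.6]
width: 16.3
grasp_force: 61.8
[627.59086024  -4.61377855 111.22093468] [-1.10209158e-04  1.19295952e-01  9.92858717e-01  1.78244491e-04] 16.398606851582773
4806 12.710556846896523 [633.6  14.4 349.6 173.6  67.9]
```

View pics/w8.png

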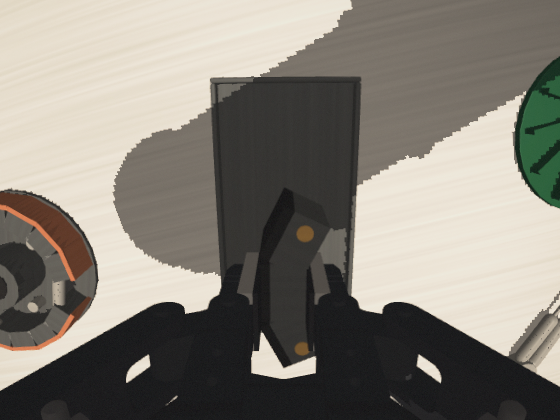

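Run:
```python
from h import *
f=load('w8'); c=onplane(f,[(210,78),(360,78)],13)[:,:2]; e=c[1]-c[0]; w=np.linalg.norm(e); n=np.array([e[1],-e[0]])/w
if n[0]<0: n=-n
print(c.round(1),w,'centre',c.mean(0)+83*n,n)
```

```text
[[538.1 -25.7]
 [558.3  56.6]] 84.79815447244825 centre [628.79220049  -4.30972446] [ 0.97122334 -0.23817059]
```

The tray centre is at (628.8,-4.3), 84.8 mm wide, so the shoe is centred and aligned. Lowering and releasing with a small opening so the fingers clear the rim.

```bash
python3 -m jog '[[[0,0,-0.2,0,0,0],[0,0,-0.5,0,0,0],[0,0,-0.5,0,0,0],[0,0,-0.2,0,0,0],[0,0,-0.08,0,0,0]]]'
python3 -m jog '[[[0,0,-0.04,0,0,0],[0,0,-0.03,0,0,0],[0,0,0,0,0,0],[0,0,0,0,0,0],[0,0,0,0,0,0]]]'
python3 -m jog '[[[0,0,0,0,0,0],[0,0,0,0,0,0],[0,0,0,0,0,0],[0,0,0,0,0,0],[0,0,0,0,0,0]]]' 30
python3 -m jog '[[[0,0,0.2,0,0,0],[0,0,0.5,0,0,0],[0,0,0.6,0,0,0],[0,0,0.6,0,0,0],[-0.2,0,0.5,0,0,0]]]'
python3 -m jog '[[[-0.6,0,0.5,0,0,0],[-0.6,0,0.2,0,0,0],[-0.6,0,0,0,0,0],[-0.3,0,0,0,0,0],[0,0,0,0,0,0]]]'
python3 - <<'E'
from h import *
S=grab('scene','s9'); f=grab('top','t9'); P=cloud(f)
for n,(u,v),h in [('pl1',(103,197),43),('pl2',(112,222),43),('sl1',(458,201),45),('sl2',(468,225),45),('or1',(377,220),40),('or2',(314,260),40)]:
    q=P[v-12:v+12,u-12:u+12].reshape(-1,3); q=q[(q[:,2]>h-6)&(q[:,2]<h+6)]; print(n,np.percentile(q[:,2],[5,50,95]).round(1),q.mean(0).round(1))
q=P[120:200,240:330].reshape(-1,3); q=q[(q[:,2]>22)&(q[:,2]<45)]; print('shoe',np.percentile(q[:,2],[5,50,95]).round(1),cv2.minAreaRect(q[:,:2].astype(np.float32)))
a=load('top0')
for n,(u,v) in (('clutch',(371,161)),('face',(191,163))):
    g=[cv2.cvtColor(x['pixels'],cv2.COLOR_RGB2GRAY)[v-35:v+35,u-35:u+35].astype(np.float32) for x in (a,f)]
    print(n,cv2.phaseCorrelate(*g))
i=cv2.convertScaleAbs(S['pixels'][100:320,40:510,::-1],alpha=1.6); cv2.imwrite('pics/c9.png',cv2.resize(i,None,fx=1.7,fy=1.7,interpolation=2))
E
```

```text
clock: 31.75
ee_pos: [627.0, -5.2, 35.7]
orientation: [-0.001, 0.119, 0.993, -0.0]
contact_force: [-2.2, 0.5, 1.3]
width: 16.6
grasp_force: 62.1
clock: 32.25
ee_pos: [628.7, -5.2, 35.6]
orientation: [0.001, 0.12, 0.993, 0.0]
contact_force: [-4.0, 1.4, 6.6]
width: 16.8
grasp_force: 62.6
clock: 32.75
ee_pos: [628.0, -5.5, 33.6]
orientation: [-0.0, 0.12, 0.993, 0.0]
contact_force: [-0.8, 0.3, 0.7]
width: 30.0
grasp_force: 0.0
clock: 33.25
ee_pos: [618.7, -5.6, 156.4]
orientation: [0.001, 0.12, 0.993, 0.0]
contact_force: [-0.5, 0.7, -0.2]
width: 29.8
grasp_force: 0.0
clock: 33.75
ee_pos: [512.2, -5.4, 190.7]
orientation: [0.001, 0.119, 0.993, 0.001]
contact_force: [1.0, 0.0, 0.7]
width: 30.1
grasp_force: 0.0Traceback (most recent call last):
  File "<stdin>", line 4, in <module>
    return _quantile_unchecked(
        a, q, axis, out, overwrite_input, method, keepdims, weights)
    return _ureduce(a,
                    func=_quantile_ureduce_func,
    ...<5 lines>...
                    overwrite_input=overwrite_input,
                    method=method)
    r = func(a, **kwargs)
    result = _quantile(arr,
                       quantiles=q,
    ...<2 lines>...
                       out=out,
                       weights=wgt)
    slices_having_nans = np.isnan(arr[-1, ...])
                                  ~~~^^^^^^^^^
IndexError: index -1 is out of bounds for axis 0 with size 0
```

View pics/t9.png

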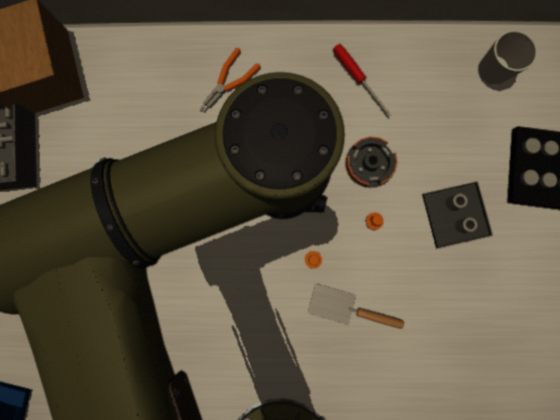

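The arm hides the pan and the long tray, so I'll move it aside and look again. The sleeves stand in the square tray at (459,201) and (469,225).

```bash
python3 -m jog '[[[-0.13,-0.32,0,0,0,0],[-0.26,-0.64,0,0,0,0],[-0.26,-0.64,0,0,0,0],[-0.26,-0.64,0,0,0,0],[-0.26,-0.64,0,0,0,0]]]'
python3 -m jog '[[[-0.26,-0.64,0,0,0,0],[-0.26,-0.64,0,0,0,0],[-0.26,-0.64,0,0,0,0],[-0.26,-0.64,0,0,0,0],[-0.26,-0.64,0,0,0,0]]]'
python3 -m jog '[[[-0.26,-0.64,0,0,0,0],[-0.26,-0.64,0,0,0,0],[-0.26,-0.64,0,0,0,0],[-0.13,-0.32,0,0,0,0],[0,0,0,0,0,0]]]'
python3 - <<'E'
from h import *
S=grab('scene','s9'); f=grab('top','t10'); P=cloud(f)
i=cv2.convertScaleAbs(S['pixels'][100:320,40:510,::-1],alpha=1.6); cv2.imwrite('pics/c9.png',cv2.resize(i,None,fx=1.7,fy=1.7,interpolation=2))
for n,(u,v),h in [('pl1',(103,197),43),('pl2',(112,222),43),('sl1',(458,201),45),('sl2',(468,225),45),('or1',(377,220),40),('or2',(314,260),40)]:
    q=P[v-12:v+12,u-12:u+12].reshape(-1,3); q=q[(q[:,2]>h-6)&(q[:,2]<h+6)]; print(n,len(q),len(q) and (np.percentile(q[:,2],[5,50,95]).round(1),q.mean(0).round(1)))
q=P[120:200,240:330].reshape(-1,3); q=q[(q[:,2]>22)&(q[:,2]<45)]; print('shoe',len(q),len(q) and (np.percentile(q[:,2],[5,50,95]).round(1),cv2.minAreaRect(q[:,:2].astype(np.float32))))
a=load('top0')
for n,(u,v) in (('clutch',(371,161)),('face',(191,163))):
    g=[cv2.cvtColor(x['pixels'],cv2.COLOR_RGB2GRAY)[v-35:v+35,u-35:u+35].astype(np.float32) for x in (a,f)]
    print(n,cv2.phaseCorrelate(*g))
E
```

```text
clock: 34.35
ee_pos: [454.0, -151.3, 188.6]
orientation: [-0.0, 0.12, 0.993, -0.0]
contact_force: [0.6, 0.2, -1.2]
width: 29.8
grasp_force: 0.0
clock: 34.85
ee_pos: [388.6, -311.5, 188.6]
orientation: [-0.0, 0.12, 0.993, 0.0]
contact_force: [0.5, -0.1, 1.1]
width: 29.7
grasp_force: 0.0
clock: 35.35
ee_pos: [342.4, -423.7, 187.9]
orientation: [-0.001, 0.122, 0.993, 0.0]
contact_force: [0.8, 0.4, 0.2]
width: 30.0
grasp_force: 0.0
pl1 94 (array([38.4, 44. , 46. ]), array([536.8, 383.1,  43.5]))
pl2 96 (array([39.5, 44.1, 46.5]), array([484.5, 360.4,  43.8]))
sl1 118 (array([40.6, 45.4, 47.5]), array([ 532.7, -369.3,   45. ]))
sl2 60 (array([40.6, 45.8, 47.8]), array([ 484.2, -379.1,   45.2]))
or1 92 (array([36.7, 40.9, 43.9]), array([ 492. , -199. ,   40.7]))
or2 91 (array([38.5, 41.2, 43. ]), array([408.1, -67.2,  41. ]))
shoe 262 (array([29.3, 34.1, 36.4]), ((628.1950073242188, -2.3327369689941406), (23.595657348632812, 65.97581481933594), 75.60501098632812))
clutch ((-0.028747897604702644, -0.06146118267800915), 0.8894612502168726)
face ((0.008812654254889196, -0.020612121420235496), 0.9058698658589963)
```

View pics/c9.png

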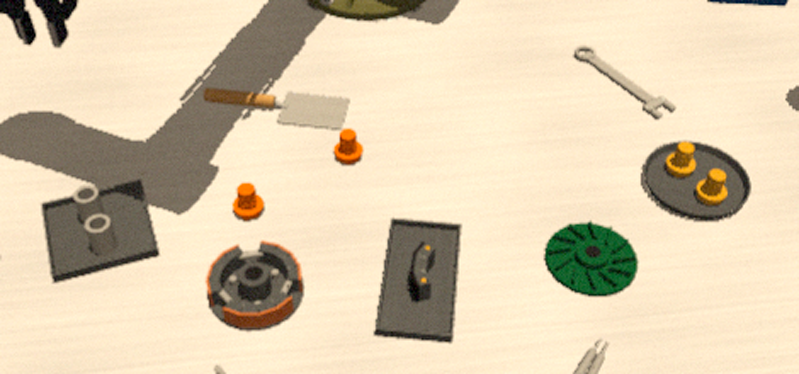

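The picture shows both brass plugs upright in the pan (682,160) and (713,187), and both sleeves standing in the square tray (88,203) and (99,233). The shoe lies flat in the long tray (424,270). The clutch, drive face and orange look-alikes have not moved. The arm is clear, so I'm handing in.

```bash
python3 -c "from workcell import arm; print(arm.finish_job())"
```

```text
the job is handed in; nothing more can be done
None
```

I handed in the job at about 35 s of the 109 s allowed: both brass plugs are in the round pan, both sleeves in the square tray and the shoe in the long tray, all upright or flat as they stood, with the clutch, drive face and orange look-alikes where they were.

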